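# Put the spare knob away and cover the open bowl's bay

### The arm

A 7-joint arm with a two-finger parallel gripper is mounted at the origin on the work surface. World frame = base frame: x ahead of the robot, y to its left, z up, the work surface at z = 0. Lengths are in mm, angles in rad, forces in N, time in s.
With the tool pointing down it reaches from about 425 to 925 mm from the base axis. Payload 6.8 kg.
Tool frame: the origin (TCP) lies at the very end of the fingers, on their centre line; the grasp point (between the pads) lies 19 mm behind it; x points along the fingers, y is the direction in which the jaws open and shut, and the axes are right-handed (so a half turn about x gives the same grasp; the last joint's range is limited). The gripper opens to 85 mm and grips with 20 to 120 N. Pads are 22 mm wide; open, the fingers measure 114 mm over their backs; the gripper's body (76 mm by 85 mm) begins 54 mm behind the grasp point. The pads swing forward as they close: fully open they stand 13 mm farther back than shut.
Start: joints at [1, 0.477, 0.022, 1.555, -0.011, 1.109, -0.083], TCP at [301.368, -604.007, 231.308] pointing down, gripper open.
Joint ranges: [-2.96, 2.96], [-0.34, 2.1], [-1.41, 1.46], [0.24, 2.44], [-1.37, 4.51], [0.17, 1.92], [-2.96, 2.96]. Speed limits (rad/s): [2.39, 2.39, 3.14, 3.14, 3.14, 3.14, 3.14].

### API

Orientations are given as a unit quaternion [x, y, z, w].
In Python, from plant import env gives the robot as it stands. The module is installed in compiled form; this text tells all that it offers.
- The arm moves only by the shell command python3 -m handwheel 'ROWS' [FORCE]. ROWS is JSON, a list of rows, each a list of 7 numbers: the shift along the world's x, y, z in mm, then the turn, a rotation vector about the world's x, y, z in rad, then the closure, from 0 (fully open) to 1 (shut). A call has 1 to 12 rows; each row shifts and turns the commanded pose from where the row before left it; what a row does not reach is not made up. A row lasts 1/8 s, in which the tool goes at most 62.5 mm and 10.7 degrees, less where a joint would pass 70% of its speed; a pose out of reach is approached as far as the arm can. A call is refused whole if a number of a shift passes 62.5 or a number of a turn 0.188, either way. A call with a gripper value outside its range is refused whole. The fingers move at their own pace and stop on an object; FORCE is the grip in N (left out, the last holds). Time passes only in rows, so rows that do not move let the fingers close. It gives the time, the measured TCP pose, the force and the opening at its end, in the units of the state.
- env.read_state(): the state, without advancing time (a new reading comes with each control period).
- env.get_image(name): name is "scene" or "top"; returns a dict with "pixels" (480x640x3 uint8, red, green, blue), "camera_matrix" (3x3 intrinsics, pixels), "extrinsics" (4x4, takes a point from world to camera coordinates). Camera axes: x right, y down, z forward; pixel columns grow to the right and rows downward; lengths in mm; the calibration is good to about 2 mm. A picture is of the moment at which its call begins. There is no depth.
- env.close_job(): hands the job in, once; it reports no verdict.
The state is a dict: "t": time; "joints": joint angles; "joint_velocities": joint speeds; "effort": joint torques, N m; "eef_pos": TCP position; "tool_rot": TCP orientation; "ft_force": force on the tool from outside, world axes, zero at the start; "torque": the same for the moment, N m; "grip_width": finger opening in mm.
Only numpy, scipy, OpenCV 4.12 (cv2) and the standard library are available. Lean on these libraries where they do the work, as an engineer would, in place of code of your own. Each camera call takes 0.05 s, during which the arm holds its last target.

### The job

Put the loose dark steel cabinet knob into the white ceramic bowl that stands in one of the two bays of the slope-topped plywood bin. Then put the aluminium cover over that same bay, to keep the dust out of the bowl: square on the slope, lying flat on it, with its hole dropped over that bay's pin. The bay with the capped mustard jar stays open, and everything else stays where it is.

Things in the scene. Friction and masses are not known exactly. Their poses are not given: they have to be found in the camera images.
- bin: Plywood bin fixed to the bench, 162 deep (x) x 306 wide (y), origin at the centre of its underside, +y its left seen from the robot. Its open top slopes 30 degrees, rising towards +x from 60 high in front to 153 at the back. Two bays, centred at y = +74 (left) and -74 (right), each 124 wide (y), open from x = -69 to +57, floor 20 above the bench.
- pin_left (a point): Foot of the left bay's steel pin, on the slope's surface near its top edge, at (69, 74, 147) in the bin's axes. The pin is 10 in diameter and stands 14 out of the slope, square to it, with a rounded tip. Same axes as the bin.
- pin_right (a point): Foot of the right bay's pin, at (69, -74, 147) in the bin's axes; otherwise as the left one.
- bay_left (a point): Point in the slope's plane where the centre of the cover's underside lies when the cover closes the left bay: 75 down the slope from pin_left. Axes of the bin; in them the slope's outward normal is (-0.5, 0, 0.866). The wall tops lie in the slope's plane: side walls 17 wide, the one between the bays 24, front 12, back 24.
- bay_right (a point): The same for the right bay.
- cover_grip (a point): Centre of the red grip bar that stands across the middle of the loose cover: 14 thick (x), 90 long (y), 36 high above the plate. This point lies 22 above the plate's underside, over its centre. Axes of the cover: x towards the edge with the hole (that edge goes to the top of the slope), z out of the side with the bar.
- cover_hole (a point): Centre of the cover's single through hole at its underside, 74.7 from the plate's centre along the cover's +x; 16 in diameter. Axes of the cover.
- cover: The cover: a flat aluminium plate 180 (x) x 156 (y) x 4 thick, 0.2 to 0.4 kg, lying flat on the bench at the start, bar up. Origin at the centre of its underside.
- bowl: Loose white ceramic bowl, 84 in diameter at the rim, 35 high, wall 4, inner floor 5 above its origin, which is the centre of its underside. It stands in the left or the right bay (a few flat brass washers lie in it).
- jar_mid (a point): Centre, half-way up, of a capped glass mustard jar with yellow cap, 56 in diameter, 60 high, standing in the bay where the bowl is not. To be left alone.
- knob_mid (a point): Centre, half-way up, of the loose dark steel cabinet knob, standing upright on the bench: 30 high, foot 28 in diameter, neck 18, round head 32 in diameter from 18 to 28 above the bench, about 70 g.
- knob: The knob itself; origin at the centre of its foot.
- tin_lid: Tin lid, 80 in diameter, 10 high, lying on the bench. Leave alone. Origin: centre of its underside.
- plant_pot: Black plastic plant pot, 112 in diameter, 95 high. Leave alone. Origin: centre of its underside.
- clear_bottle: Clear bottle with blue cap, 66 in diameter, 200 high. Leave alone. Origin: centre of its underside.
- paint_can: Green can, 80 in diameter, 100 high. Leave alone. Origin: centre of its underside.
- screwdriver: Screwdriver lying on the bench. Leave alone.
There are look-alikes about, which are no part of the job. Leave any green or orange look-alike of the cover alone.

How it is judged:
By the outcome, as a careful person would: the job done as asked, in the order asked, and still so for the second after the job is handed in, with the robot touching nothing.
It also fails if it takes over 56 s, if anything falls off the work surface, if the arm or the gripper's body presses on something with over 40 N, if the wrist force passes 120 N, or if a joint passes its speed limit or range.

## Working session

There is one attempt and no reset: what is moved stays moved. The work goes in short steps, Python scripts to look and compute and a shell command to move; the robot and the scene stay as the last step left them, time stands still between calls to the robot, and variables do not carry over. Pictures are saved under pics/ and viewed, and the job is handed in when it is done.

```bash
mkdir -p pics; cat > h.py <<'E'
import numpy as np, cv2
from plant import env
def shot(n,tag):
    d=env.get_image(n); cv2.imwrite(f'pics/{tag}.png',d['pixels'][:,:,::-1]); np.savez(f'{tag}.npz',**d); return d
def load(tag): return dict(np.load(f'{tag}.npz'))
def ray(d,uv):
    K=d['camera_matrix'];E=d['extrinsics'];R=E[:3,:3];t=E[:3,3]
    v=R.T@np.linalg.inv(K)@np.array([uv[0],uv[1],1.]); return -R.T@t, v/np.linalg.norm(v)
def onz(d,uv,z):
    c,v=ray(d,uv); return c+v*(z-c[2])/v[2]
def tri(d1,u1,d2,u2):
    c1,v1=ray(d1,u1);c2,v2=ray(d2,u2)
    A=np.stack([v1,-v2],1);s=np.linalg.lstsq(A,c2-c1,rcond=None)[0]
    p,q=c1+s[0]*v1,c2+s[1]*v2; return (p+q)/2,np.linalg.norm(p-q)
def proj(d,P):
    E=d['extrinsics'];p=d['camera_matrix']@(E[:3,:3]@np.asarray(P,float)+E[:3,3]); return p[:2]/p[2]
E
python3 - <<'E'
from h import *
np.set_printoptions(precision=3,suppress=True)
for n in('scene','top'):
    d=shot(n,n+'0'); print(d['camera_matrix'],d['extrinsics'], ray(d,(320,240)))
print(env.read_state())
E
```

```text
[[479.925   0.    327.53 ]
 [  0.    479.925 233.043]
 [  0.      0.      1.   ]] [[  -0.619    0.786   -0.011  251.955]
 [   0.645    0.5     -0.578 -283.109]
 [  -0.449   -0.365   -0.816 1789.687]
 [   0.       0.       0.       1.   ]] (array([1141.629,  596.619, 1298.977]), array([-0.43 , -0.37 , -0.824]))
[[551.995   0.    317.548]
 [  0.    551.995 243.235]
 [  0.      0.      1.   ]] [[  -0.015   -1.      -0.021   66.753]
 [  -0.996    0.017   -0.086  472.658]
 [   0.086    0.019   -0.996 1339.909]
 [   0.       0.       0.       1.   ]] (array([ 356.134,   32.891, 1376.7  ]), array([ 0.092,  0.015, -0.996]))
{'t': 0.1, 'joints': array([ 1.   ,  0.478,  0.022,  1.556, -0.011,  1.109, -0.083]), 'joint_velocities': array([-0.   , -0.001, -0.001, -0.004,  0.   ,  0.001,  0.001]), 'effort': array([  0.005, -59.775,   1.614, -28.195,   0.013,   0.005,   0.   ]), 'eef_pos': array([ 301.092, -603.526,  230.442]), 'tool_rot': array([-0.688, -0.163,  0.688, -0.162]), 'ft_force': array([ 0.327, -0.025,  0.457]), 'torque': array([ 0.03 , -0.052,  0.013]), 'grip_width': 85.75436538130919}
```

View pics/scene0.png

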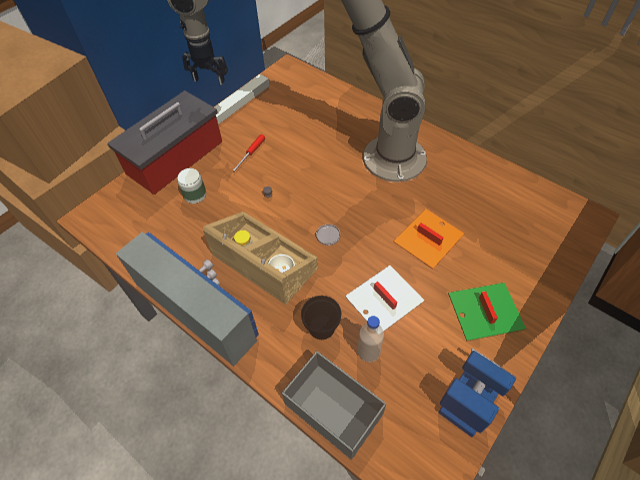

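View pics/top0.png

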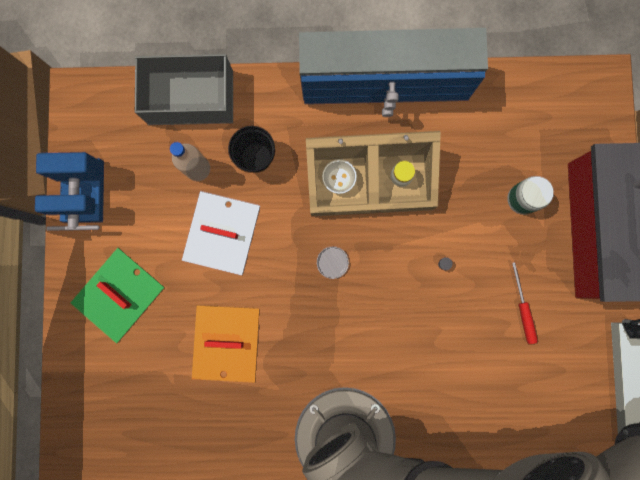

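The bowl is in the left bay (top ~340,177) and the jar in the right (404,171). The silver cover is at top (221,233) with its hole at (228,204), and the knob at (446,265). Next I measure.

```bash
python3 - <<'E'
from h import *
np.set_printoptions(precision=1,suppress=True)
t=load('top0');s=load('scene0')
a=t['pixels'][:,:,::-1];b=s['pixels'][:,:,::-1]
def crop(im,x,y,w,h,k): return cv2.resize(im[y:y+h,x:x+w],None,fx=k,fy=k,interpolation=cv2.INTER_CUBIC)
cv2.imwrite('pics/c1.png',crop(a,300,125,150,100,5))
cv2.imwrite('pics/c2.png',crop(b,195,200,130,110,5))
# cover mask
for n,d in(('top',t),('scene',s)):
    hsv=cv2.cvtColor(d['pixels'],cv2.COLOR_RGB2HSV)
    m=((hsv[...,1]<50)&(hsv[...,2]>170)).astype(np.uint8)
    cs,_=cv2.findContours(m,cv2.RETR_EXTERNAL,cv2.CHAIN_APPROX_NONE)
    for c in cs:
        if cv2.contourArea(c)>1500:
            M=cv2.moments(c);cx=(M['m10']/M['m00'],M['m01']/M['m00'])
            hull=cv2.convexHull(c); q=cv2.approxPolyDP(hull,8,True)[:,0]
            P=np.array([onz(d,p,4)[:2] for p in q]); W=np.array([onz(d,p[0],4)[:2] for p in hull]).astype(np.float32)
            print(n,cx,onz(d,cx,4),q.tolist(),P.tolist(),cv2.minAreaRect(W))
    r=((hsv[...,0]<8)|(hsv[...,0]>172))&(hsv[...,1]>150)&(hsv[...,2]>90)
    cs,_=cv2.findContours(r.astype(np.uint8),cv2.RETR_EXTERNAL,cv2.CHAIN_APPROX_NONE)
    for c in cs:
        if cv2.contourArea(c)>60: print(' red',cv2.minAreaRect(c))
    k=(hsv[...,2]<110)&(hsv[...,1]<110)
    cs,_=cv2.findContours(k.astype(np.uint8),cv2.RETR_EXTERNAL,cv2.CHAIN_APPROX_NONE)
    for c in cs:
        A=cv2.contourArea(c)
        if 30<A<400:
            M=cv2.moments(c);p=(M['m10']/M['m00'],M['m01']/M['m00']);print(' dark',A,p,onz(d,p,20))
E
```

```text
top (220.46679815910585, 232.71118072475537) [505.8 302.7   4. ] [[200, 191], [259, 206], [241, 274], [182, 260]] [[612.7874933083214, 354.61867147897243], [571.7275128842633, 205.34032565294393], [401.4834028706402, 251.34767273080877], [438.84782534340053, 399.3300626976772]] ((506.650390625, 302.70562744140625), (156.23843383789062, 181.2575225830078), 75.4242172241211)
 red ((223.0, 344.0), (6.0, 38.0), 90.0)
 red ((527.7507934570312, 322.94097900390625), (42.37227249145508, 11.22292709350586), 76.75948333740234)
 red ((111.90608978271484, 294.6852722167969), (36.1219367980957, 6.095891952514648), 40.91438674926758)
 red ((218.4117889404297, 231.35296630859375), (36.38034439086914, 4.850712776184082), 14.03624439239502)
 red ((582.363037109375, 224.035400390625), (145.1095733642578, 23.574758529663086), 86.8201675415039)
 dark 246.5 (631.6139283299526, 328.1419878296146) [ 255.7 -693.8   20. ]
 dark 116.0 (445.125, 263.4439655172414) [ 418.8 -252.5   20. ]
 dark 139.0 (372.3273381294964, 210.85851318944844) [551.9 -77.7  20. ]
 dark 298.5 (518.3009491903964, 202.39140145170293) [
[... 1161 characters left out ...]
8), 68.80594635009766)
 dark 59.0 (359.70338983050846, 347.41525423728814) [690.6 337.6  20. ]
 dark 57.0 (267.51169590643275, 191.46491228070175) [ 426.5 -251.    20. ]
 dark 201.0 (194.22885572139305, 193.12271973466002) [ 588.5 -448.5   20. ]
 dark 102.0 (260.88398692810455, 87.78267973856208) [  24.7 -654.6   20. ]
 dark 254.0 (271.95472440944883, 55.81561679790026) [-168.2 -766.5   20. ]
 dark 169.0 (405.1873767258382, 52.31360946745562) [-546.8 -311.7   20. ]
 dark 185.5 (629.7735849056604, 17.920934411500447) [-1417.1   383.2    20. ]
 dark 138.0 (609.268115942029, 12.567632850241546) [-1404.7   290.6    20. ]
 dark 82.0 (589.1036585365854, 8.101626016260163) [-1385.4   199.9    20. ]
```

View pics/c1.png

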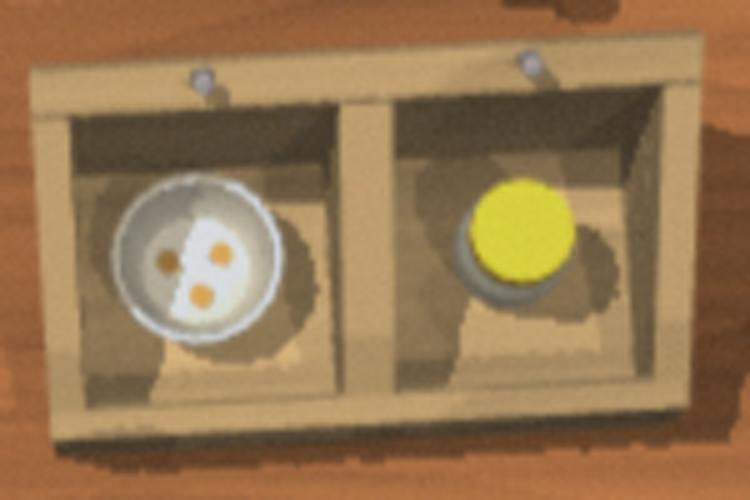

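View pics/c2.png

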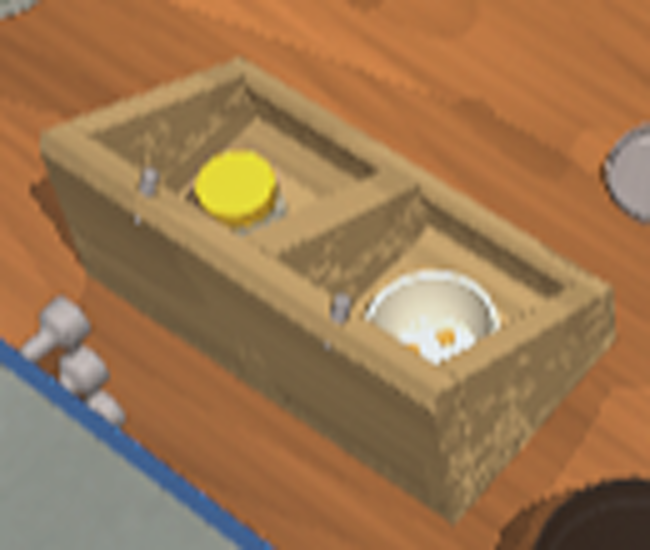

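```bash
cat > binfit.py <<'E'
from h import *
from scipy.optimize import least_squares
np.set_printoptions(precision=1,suppress=True)
t=load('top0');s=load('scene0')
def up(l,o): return [((x+.5)/5-.5+o[0],(y+.5)/5-.5+o[1]) for x,y in l]
n=np.array([-.5,0,.866])
M=np.array([[81,153,153],[81,-153,153],[-81,153,60],[-81,-153,60],np.array([69,74,147])+14*n,np.array([69,-74,147])+14*n])
U={'t':up([(30,68),(703,33),(55,440),(690,408),(200,76),(528,58)],(300,125)),'s':up([(438,400),(42,135),(612,292),(240,60),(341,297),(149,172)],(195,200))}
def W(p,P):
    c,si=np.cos(p[2]),np.sin(p[2]); P=np.atleast_2d(P)
    return np.c_[p[0]+c*P[:,0]-si*P[:,1],p[1]+si*P[:,0]+c*P[:,1],P[:,2]]
def res(p,ks):
    return np.concatenate([np.ravel(proj({'t':t,'s':s}[k],w)-u) for k in ks for w,u in zip(W(p,M),U[k])])
if __name__=='__main__':
    for ks in('t','s','ts'):
        r=least_squares(res,[650,0,0],args=(ks,));p=r.x
        print(ks,p,np.rad2deg(p[2]),r.fun.reshape(-1,2).tolist() if ks!='ts' else '')
        print(W(p,M[4]),'pinfoot',W(p,[69,74,147]))
    for k,(a,b) in {'knobtop':((446,265),(267.3,190.7))}.items(): print(k,tri(t,a,s,b))
    # bowl rim
    for d,u in((t,up([(198,259)],(300,125))[0]),(s,up([(432,318)],(195,200))[0])): print('bowl',onz(d,u,55))
E
python3 binfit.py
python3 - <<'E'
from h import *
t=load('top0');s=load('scene0')
def crop(im,x,y,w,h,k): return cv2.resize(im[y:y+h,x:x+w],None,fx=k,fy=k,interpolation=cv2.INTER_CUBIC)
a=t['pixels'][:,:,::-1];b=s['pixels'][:,:,::-1]
cv2.imwrite('pics/k.png',np.hstack([crop(a,430,250,32,32,12),crop(b,252,176,32,32,12)]))
cv2.imwrite('pics/cv.png',np.hstack([crop(a,175,185,90,95,4),crop(b,340,258,90,95,4)]))
E
```

```text
t [630.2 -74.3   0. ] 2.046373574798459 [[-0.7121357972311557, -1.8833384011999783], [0.0938203016178818, -2.442366836224153], [-0.7335966771467497, 0.3268257269268986], [-0.34375807924578794, -0.09760717885876602], [0.6563652915763782, 2.0644795006787433], [0.9575522415437376, 2.000067547797812]]
[[689.6   1.9 159.1]] pinfoot [[696.6   2.1 147. ]]
s [636.2 -75.3   0. ] 1.8972469076833636 [[-1.0243839945514424, 0.05242520570175202], [-1.4860871467065806, 0.23011665265119063], [0.6689405072503973, -0.5817687391498225], [0.5423380674452005, -0.4396761151285773], [0.7666367880252665, 0.38340567174884654], [0.6314329743169651, 0.14940218917979564]]
[[695.7   0.7 159.1]] pinfoot [[702.7   1.  147. ]]
ts [632.4 -74.9   0. ] 1.972148392472999 
[[691.8   1.2 159.1]] pinfoot [[698.8   1.5 147. ]]
knobtop (array([ 417. , -258.9,    9. ]), np.float64(5.1655744970005495))
bowl [632.6   3.4  55. ]
bowl [632.5  -2.4  55. ]
```

View pics/k.png

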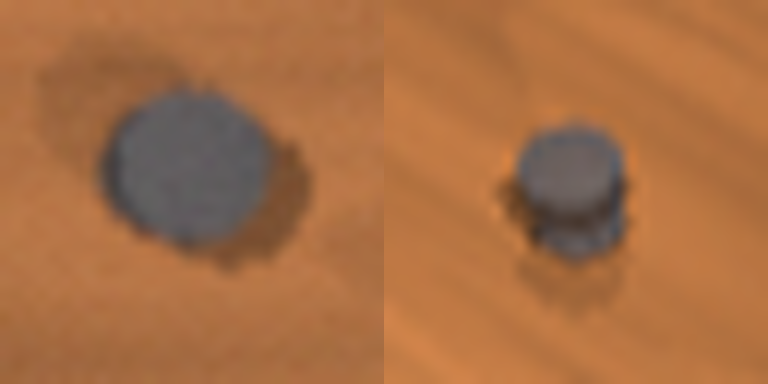

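View pics/cv.png

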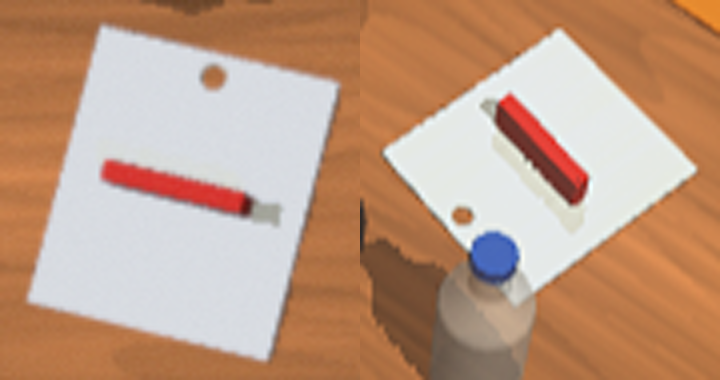

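```bash
python3 - <<'E'
from h import *
from binfit import *
def crop(im,x,y,w,h,k): return cv2.resize(im[y:y+h,x:x+w],None,fx=k,fy=k,interpolation=cv2.INTER_NEAREST)
a=t['pixels'][:,:,::-1].copy();b=s['pixels'][:,:,::-1]
cv2.imwrite('pics/p.png',np.hstack([crop(a,300,125,50,45,8),crop(b,250,245,50,45,8)]))
# lines of the top-view corners backprojected onto their heights
for d,k in((t,'t'),(s,'s')):
    for m,u in zip(M,U[k]): print(k,m,onz(d,u,m[2]))
E
```

```text
t [ 81. 153. 153.] [701.3  79.9 153. ]
t [  81. -153.  153.] [ 711.  -223.9  153. ]
t [-81. 153.  60.] [544.6  73.9  60. ]
t [ -81. -153.   60.] [ 554.5 -230.9   60. ]
t [ 62.   74.  159.1] [694.3   3.2 159.1]
t [ 62.  -74.  159.1] [ 699.5 -144.   159.1]
s [ 81. 153. 153.] [710.2  82.4 153. ]
s [  81. -153.  153.] [ 718.9 -222.7  153. ]
s [-81. 153.  60.] [553.1  74.6  60. ]
s [ -81. -153.   60.] [ 562.7 -231.    60. ]
s [ 62.   74.  159.1] [696.1  -1.8 159.1]
s [ 62.  -74.  159.1] [ 701.4 -149.   159.1]
```

View pics/p.png

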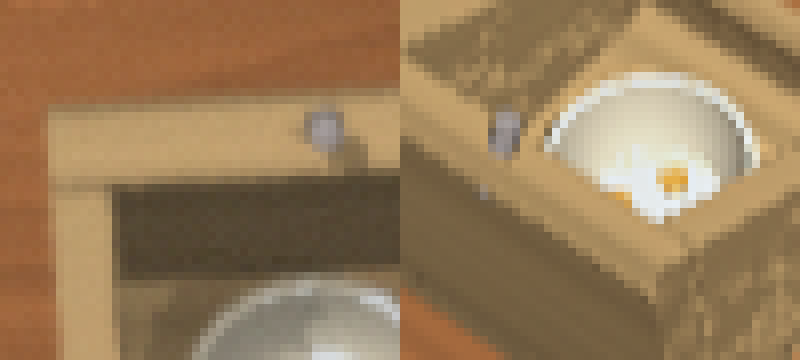

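```bash
cat >> h.py <<'E'
from scipy.spatial.transform import Rotation as Rn
def st():
    s=env.read_state(); np.set_printoptions(precision=3,suppress=True)
    print('t',round(s['t'],2),'p',s['eef_pos'],'w',round(s['grip_width'],1),'F',s['ft_force'],'j',s['joints']); R=Rn.from_quat(s['tool_rot']).as_matrix(); print(R); return s
E
python3 - <<'E'
from h import *
from binfit import *
st()
print('knob',onz(t,(445.3,263.3),30),onz(s,(267.1,188.8),30))
# gripper check: project TCP
e=env.read_state()['eef_pos']; print(proj(t,e),proj(s,e))
E
```

```text
t 0.1 p [ 301.092 -603.526  230.442] w 85.8 F [ 0.327 -0.025  0.457] j [ 1.     0.478  0.022  1.556 -0.011  1.109 -0.083]
[[-0.001  0.446 -0.895]
 [ 0.001 -0.895 -0.446]
 [-1.    -0.002  0.   ]]
knob [ 418.661 -250.796   30.   ] [ 423.982 -253.718   30.   ]
[641.805 313.228] [210.583  84.061]
```

```bash
python3 -m handwheel '[[0,60,0,0,0,0.12,0],[0,60,0,0,0,0.12,0],[20,55,-10,0,0,0.12,0],[25,50,-20,0,0,0.12,0],[25,45,-25,0,0,0.12,0],[25,45,-25,0,0,0.12,0],[25,36,-20,0,0,0.12,0],[0,0,0,0,0,0,0],[0,0,0,0,0,0,0]]' 40; python3 - <<'E'
from h import *
st(); 
def crop(im,x,y,w,h,k): return cv2.resize(im[y:y+h,x:x+w],None,fx=k,fy=k,interpolation=cv2.INTER_CUBIC)
a=shot('top','top1');b=shot('scene','scene1')
e=env.read_state()['eef_pos'];print(proj(a,e),proj(b,e))
cv2.imwrite('pics/g1.png',np.hstack([crop(a['pixels'][:,:,::-1],390,200,100,120,4),crop(b['pixels'][:,:,::-1],220,110,100,120,4)]))
E
```

```text
t: 1.23
eef_pos: [420.9, -253.6, 131.2]
tool_rot: [-0.562, -0.428, 0.563, -0.428]
ft_force: [0.2, -1.2, 0.0]
grip_width: 85.3
t 1.23 p [ 420.95  -253.577  131.243] w 85.3 F [ 0.21  -1.218  0.046] j [ 0.658  0.325 -0.288  2.064  0.131  0.77   0.021]
[[-0.001  0.964 -0.266]
 [-0.    -0.266 -0.964]
 [-1.    -0.001  0.   ]]
[456.406 260.062] [264.074 168.012]
```

View pics/g1.png

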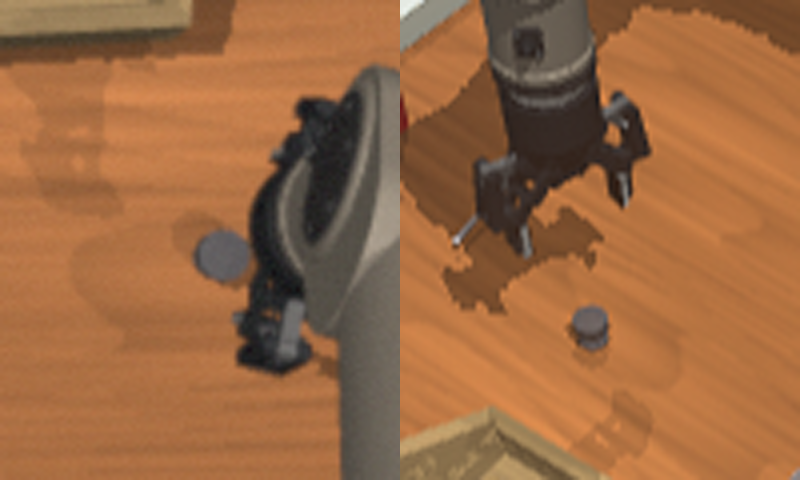

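```bash
python3 -m handwheel '[[0,1,-40,0,0,0,0],[0,0,-40,0,0,0,0],[0,0,-30,0,0,0,0],[0,0,-10,0,0,0,0],[0,0,-4,0,0,0,0],[0,0,0,0,0,0,0]]' 40; python3 - <<'E'
from h import *
st(); 
def crop(im,x,y,w,h,k): return cv2.resize(im[y:y+h,x:x+w],None,fx=k,fy=k,interpolation=cv2.INTER_CUBIC)
a=shot('top','top2');b=shot('scene','scene2')
cv2.imwrite('pics/g2.png',np.hstack([crop(a['pixels'][:,:,::-1],420,225,60,70,6),crop(b['pixels'][:,:,::-1],235,150,60,70,6)]))
E
```

```text
t: 2.08
eef_pos: [421.9, -252.6, 8.1]
tool_rot: [0.563, 0.428, -0.562, 0.429]
ft_force: [-0.2, -1.1, -0.2]
grip_width: 85.4
t 2.08 p [ 421.89  -252.618    8.133] w 85.4 F [-0.241 -1.1   -0.237] j [ 0.596  0.534 -0.224  2.13   0.24   0.499 -0.078]
[[ 0.001  0.964 -0.265]
 [-0.001 -0.265 -0.964]
 [-1.     0.001  0.   ]]
```

View pics/g2.png

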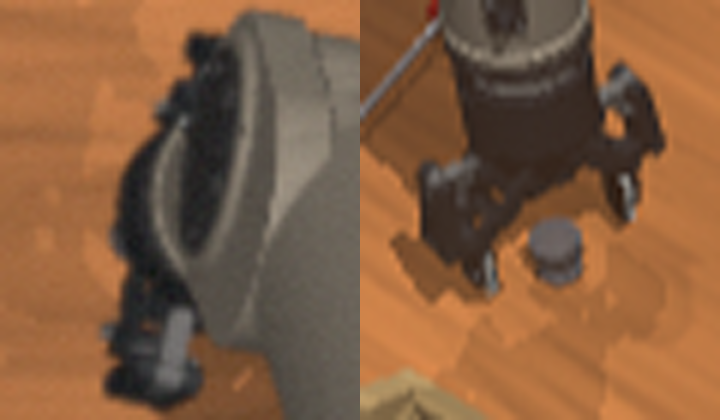

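```bash
python3 -m handwheel '[[0,0,0,0,0,0,0.45],[0,0,0,0,0,0,0.7],[0,0,0,0,0,0,0.8],[0,0,0,0,0,0,0.8],[0,0,0,0,0,0,0.8],[0,0,0,0,0,0,0.8]]' 40; python3 - <<'E'
from h import *
st(); 
def crop(im,x,y,w,h,k): return cv2.resize(im[y:y+h,x:x+w],None,fx=k,fy=k,interpolation=cv2.INTER_CUBIC)
b=shot('scene','scene3')
cv2.imwrite('pics/g3.png',crop(b['pixels'][:,:,::-1],235,150,60,70,8))
E
```

```text
t: 2.92
eef_pos: [421.4, -252.0, 7.7]
tool_rot: [-0.562, -0.429, 0.562, -0.429]
ft_force: [-1.2, 1.2, 4.1]
grip_width: 29.8
t 2.92 p [ 421.428 -252.031    7.682] w 29.8 F [-1.222  1.234  4.104] j [ 0.595  0.535 -0.225  2.131  0.24   0.499 -0.078]
[[ 0.     0.964 -0.265]
 [-0.    -0.265 -0.964]
 [-1.     0.     0.   ]]
```

View pics/g3.png

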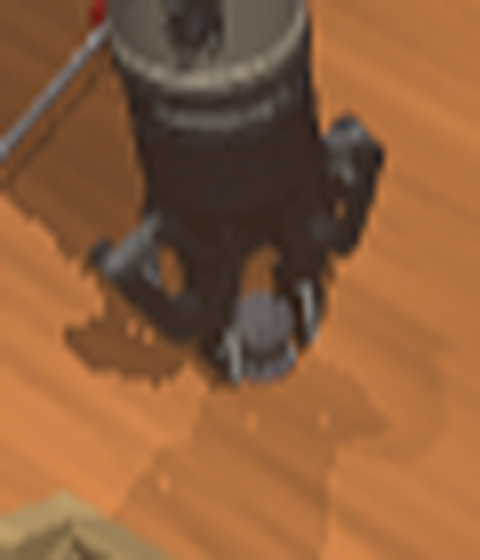

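```bash
python3 - <<'E'
from h import *
b=load('scene3'); print(proj(b,[421.4,-252,30]),onz(b,(267.7,189.3),30))
E
python3 -m handwheel '[[0,0,8,0,0,0,0.8],[0,0,30,0,0,0,0.8],[0,0,50,0,0,0,0.8],[0,0,0,0,0,0,0.8]]' 40;python3 - <<'E'
from h import *
st(); 
def crop(im,x,y,w,h,k): return cv2.resize(im[y:y+h,x:x+w],None,fx=k,fy=k,interpolation=cv2.INTER_CUBIC)
b=shot('scene','scene4')
cv2.imwrite('pics/g4.png',crop(b['pixels'][:,:,::-1],235,130,60,70,8))
E
```

```text
[267.96719621 188.58178455] [ 424.39460859 -250.52592342   30.        ]
t: 3.48
eef_pos: [423.8, -253.2, 98.9]
tool_rot: [0.563, 0.426, -0.561, 0.431]
ft_force: [0.0, 0.2, -1.2]
grip_width: 29.5
t 3.48 p [ 423.823 -253.214   98.872] w 29.5 F [ 0.044  0.159 -1.181] j [ 0.65   0.376 -0.286  2.087  0.164  0.691 -0.01 ]
[[ 0.006  0.964 -0.265]
 [-0.003 -0.265 -0.964]
 [-1.     0.007  0.002]]
```

View pics/g4.png

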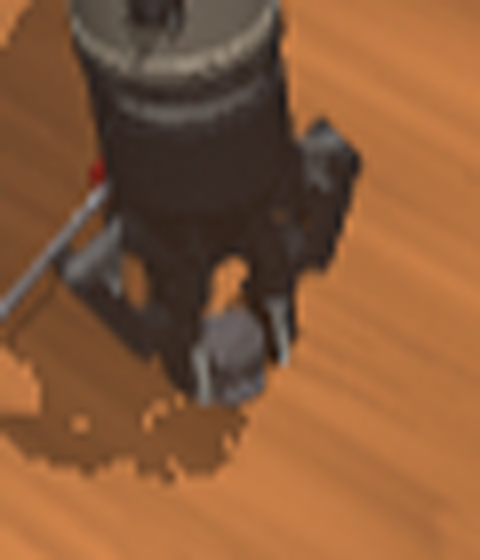

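```bash
python3 -m handwheel '[[10,20,45,0,0,-0.06,0.8],[30,40,34,0,0,-0.06,0.8],[34,46,0,0,0,-0.06,0.8],[34,46,0,0,0,-0.06,0.8],[34,46,0,0,0,-0.06,0.8],[34,40,0,0,0,-0.06,0.8],[29,14,0,0,0,-0.06,0.8],[0,0,0,0,0,0,0.8],[0,0,0,0,0,0,0.8]]' 40; python3 - <<'E'
from h import *
st(); 
def crop(im,x,y,w,h,k): return cv2.resize(im[y:y+h,x:x+w],None,fx=k,fy=k,interpolation=cv2.INTER_CUBIC)
a=shot('top','top5');b=shot('scene','scene5')
cv2.imwrite('pics/g5.png',np.hstack([crop(a['pixels'][:,:,::-1],290,120,110,130,4),crop(b['pixels'][:,:,::-1],230,170,90,130,4)]))
E
```

```text
t: 4.65
eef_pos: [625.0, -0.8, 172.8]
tool_rot: [-0.638, -0.302, 0.64, -0.302]
ft_force: [-0.1, 0.1, -0.4]
grip_width: 29.9
t 4.65 p [625.012  -0.83  172.801] w 29.9 F [-0.081  0.136 -0.411] j [ 0.124  0.473 -0.3    1.718  0.163  0.978 -0.924]
[[-0.003  0.773 -0.635]
 [-0.001 -0.635 -0.773]
 [-1.    -0.002  0.002]]
```

View pics/g5.png

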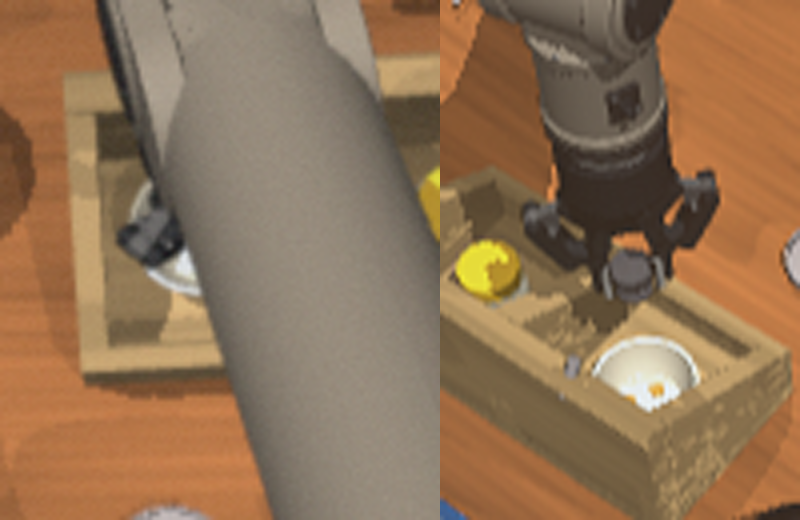

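```bash
python3 - <<'E'
from h import *
b=load('scene5'); print(proj(b,[625,-.8,193]),onz(b,(277.5,235.8),195))
E
```

```text
[278.75179873 235.88054762] [627.88613764  -2.69114533 195.        ]
```

```bash
python3 -m handwheel '[[4,1,-40,0,0,0,0.8],[0,0,-40,0,0,0,0.8],[0,0,-30,0,0,0,0.8],[0,0,-12,0,0,0,0.8],[0,0,-3,0,0,0,0.8],[0,0,0,0,0,0,0.8]]' 40; python3 - <<'E'
from h import *
st(); 
def crop(im,x,y,w,h,k): return cv2.resize(im[y:y+h,x:x+w],None,fx=k,fy=k,interpolation=cv2.INTER_CUBIC)
b=shot('scene','scene6')
cv2.imwrite('pics/g6.png',crop(b['pixels'][:,:,::-1],230,190,90,100,6))
E
```

```text
t: 5.5
eef_pos: [631.1, 0.8, 50.4]
tool_rot: [0.64, 0.302, -0.639, 0.302]
ft_force: [0.7, 1.0, 0.5]
grip_width: 29.8
t 5.5 p [631.075   0.846  50.414] w 29.8 F [0.697 0.965 0.489] j [ 0.095  0.63  -0.266  1.782  0.227  0.758 -0.977]
[[ 0.002  0.772 -0.635]
 [ 0.    -0.635 -0.772]
 [-1.     0.001 -0.001]]
```

View pics/g6.png

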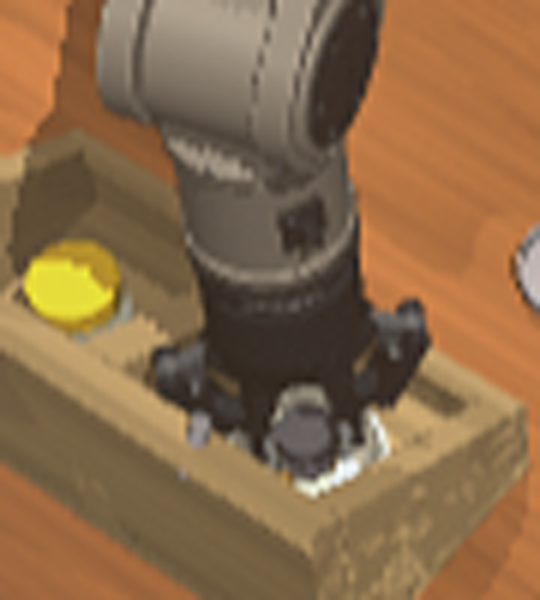

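```bash
python3 -m handwheel '[[0,0,-5,0,0,0,0.8],[0,0,0,0,0,0,0.6],[0,0,0,0,0,0,0.52],[0,0,0,0,0,0,0.52],[0,0,0,0,0,0,0.52],[0,0,12,0,0,0,0.5],[0,0,40,0,0,0,0.4],[0,0,50,0,0,0,0.3],[0,0,30,0,0,0,0]]' 40; python3 - <<'E'
from h import *
st(); 
def crop(im,x,y,w,h,k): return cv2.resize(im[y:y+h,x:x+w],None,fx=k,fy=k,interpolation=cv2.INTER_CUBIC)
b=shot('scene','scene7')
cv2.imwrite('pics/g7.png',crop(b['pixels'][:,:,::-1],230,190,90,100,6))
E
```

```text
t: 6.68
eef_pos: [632.3, 1.5, 180.4]
tool_rot: [0.641, 0.302, -0.637, 0.303]
ft_force: [-0.1, -0.9, -0.6]
grip_width: 75.5
t 6.67 p [632.331   1.458 180.397] w 75.5 F [-0.092 -0.919 -0.551] j [ 0.124  0.473 -0.303  1.7    0.164  0.988 -0.925]
[[ 0.006  0.773 -0.635]
 [ 0.001 -0.635 -0.773]
 [-1.     0.004 -0.004]]
```

View pics/g7.png

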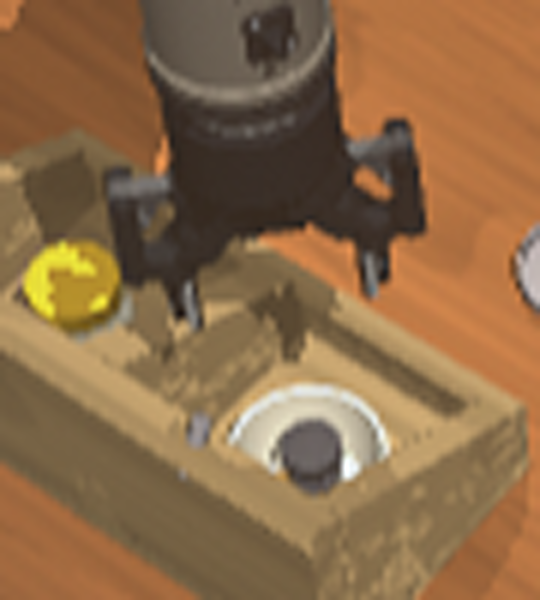

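```bash
python3 -m handwheel '[[-20,50,0,0,0,0.07,0],[-20,50,0,0,0,0.07,0],[-20,50,0,0,0,0.07,0],[-20,50,-20,0,0,0.07,0],[-20,50,-20,0,0,0.07,0],[-23,50,-20,0,0,0.07,0],[0,0,-20,0,0,0,0],[0,0,0,0,0,0,0]]' 60; python3 - <<'E'
from h import *
st(); 
def crop(im,x,y,w,h,k): return cv2.resize(im[y:y+h,x:x+w],None,fx=k,fy=k,interpolation=cv2.INTER_CUBIC)
a=shot('top','top8');b=shot('scene','scene8')
print(onz(a,(218.9,231.3),40),onz(a,(178,149),200))
e=env.read_state()['eef_pos'];print(proj(a,e),proj(b,e))
cv2.imwrite('pics/g8.png',np.hstack([crop(a['pixels'][:,:,::-1],160,140,120,150,3.3),crop(b['pixels'][:,:,::-1],330,220,110,150,3.3)]))
E
```

```text
t: 7.72
eef_pos: [507.1, 300.1, 95.3]
tool_rot: [-0.562, -0.429, 0.563, -0.429]
ft_force: [0.3, -0.3, 0.0]
grip_width: 85.3
t 7.72 p [507.094 300.143  95.298] w 85.3 F [ 0.325 -0.321  0.021] j [-0.303  0.538 -0.443  1.853  0.306  0.82  -1.171]
[[-0.001  0.964 -0.265]
 [-0.002 -0.265 -0.964]
 [-1.    -0.001  0.002]]
[505.443 299.458  40.   ] [669.902 357.228 200.   ]
[213.993 227.28 ] [387.52  281.524]
```

View pics/g8.png

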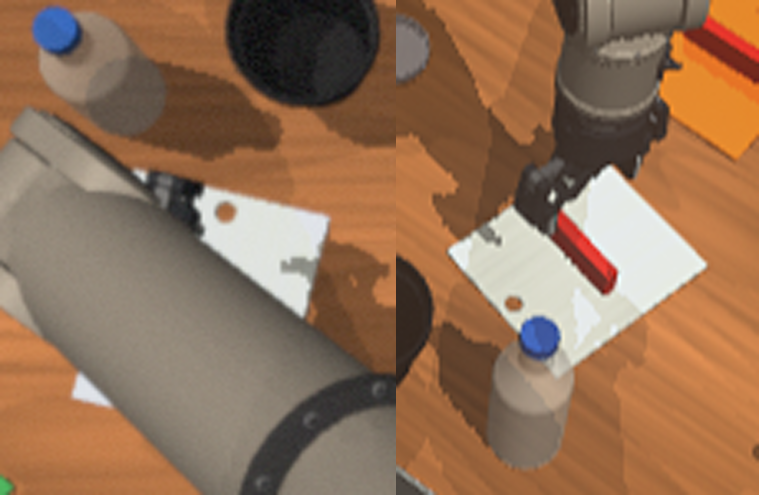

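```bash
python3 -m handwheel '[[2,1,-40,0,0,0,0],[0,0,-30,0,0,0,0],[0,0,-10,0,0,0,0],[0,0,-5,0,0,0,0],[0,0,0,0,0,0,0.4],[0,0,0,0,0,0,0.7],[0,0,0,0,0,0,0.9],[0,0,0,0,0,0,0.95],[0,0,0,0,0,0,0.95],[0,0,0,0,0,0,0.95]]' 60; python3 - <<'E'
from h import *
st(); 
def crop(im,x,y,w,h,k): return cv2.resize(im[y:y+h,x:x+w],None,fx=k,fy=k,interpolation=cv2.INTER_CUBIC)
b=shot('scene','scene9')
cv2.imwrite('pics/g9.png',crop(b['pixels'][:,:,::-1],330,220,110,120,5))
E
```

```text
t: 9.07
eef_pos: [509.6, 302.4, 11.9]
tool_rot: [0.563, 0.429, -0.562, 0.429]
ft_force: [-0.9, 0.1, 6.9]
grip_width: 13.0
t 9.07 p [509.59  302.368  11.876] w 13.0 F [-0.886  0.075  6.898] j [-0.347  0.659 -0.39   1.882  0.382  0.673 -1.233]
[[ 0.001  0.964 -0.265]
 [ 0.    -0.265 -0.964]
 [-1.     0.001 -0.001]]
```

View pics/g9.png

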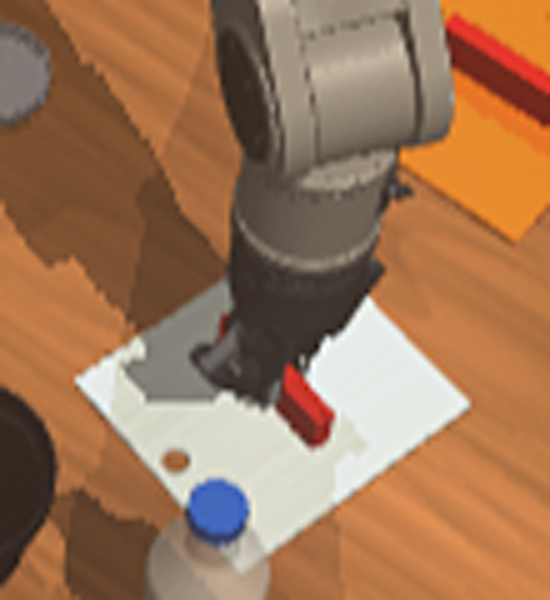

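```bash
python3 -m handwheel '[[0,0,6,0,0,0,0.95],[0,0,25,0,0,0,0.95],[0,0,50,0,0,0,0.95],[0,0,50,0,0,0,0.95],[0,0,50,0,0,0,0.95],[0,0,0,0,0,0,0.95]]' 90; python3 - <<'E'
from h import *
st(); 
a=shot('top','top10');b=shot('scene','scene10')
E
```

```text
t: 9.88
eef_pos: [511.2, 303.5, 196.5]
tool_rot: [0.565, 0.428, -0.56, 0.429]
ft_force: [0.6, -0.4, -1.9]
grip_width: 12.6
t 9.88 p [511.236 303.513 196.513] w 12.6 F [ 0.554 -0.385 -1.868] j [-0.263  0.421 -0.49   1.769  0.232  1.001 -1.11 ]
[[ 0.006  0.964 -0.265]
 [ 0.004 -0.265 -0.964]
 [-1.     0.005 -0.006]]
```

View pics/scene10.png

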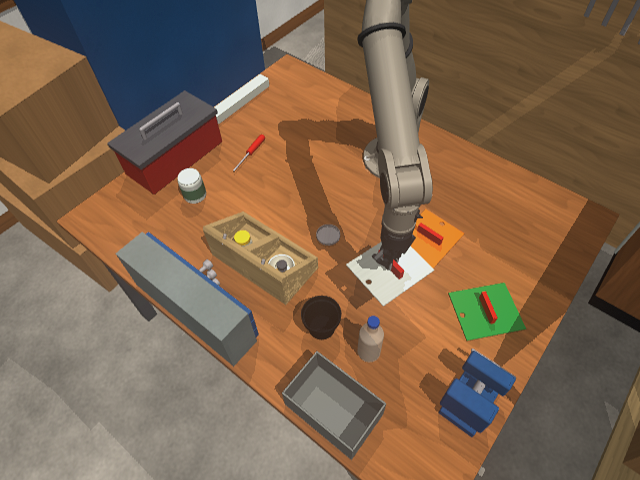

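```bash
python3 -m handwheel '[[10,-50,0,0,0,0.1,0.95],[10,-50,0,0,0,0.1,0.95],[10,-50,0,0,0,0.103,0.95],[10,-50,0,0.0045,-0.131,0,0.95],[10,-50,0,0.0045,-0.131,0,0.95],[18,-45,0,0.0045,-0.131,0,0.95],[20,-10,0,0.0045,-0.131,0,0.95],[0,0,0,0,0,0,0.95],[0,0,0,0,0,0,0.95],[0,0,0,0,0,0,0.95]]' 90; python3 - <<'E'
from h import *
st(); 
a=shot('top','top11');b=shot('scene','scene11')
E
```

```text
t: 11.22
eef_pos: [597.7, -1.5, 192.3]
tool_rot: [0.606, 0.365, -0.342, 0.619]
ft_force: [-0.2, 0.3, -3.0]
grip_width: 12.4
t 11.22 p [597.728  -1.508 192.32 ] w 12.4 F [-0.202  0.343 -2.963] j [ 0.198  0.217 -0.362  2.168  0.477  0.276 -0.526]
[[ 0.499  0.866  0.037]
 [ 0.019  0.032 -0.999]
 [-0.866  0.5   -0.   ]]
```

View pics/scene11.png

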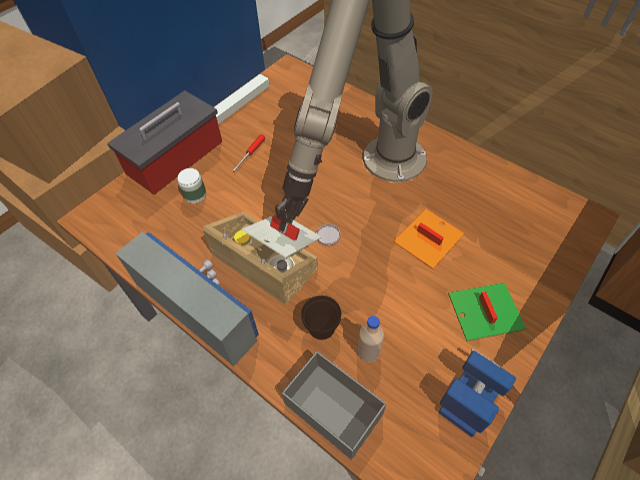

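View pics/top11.png

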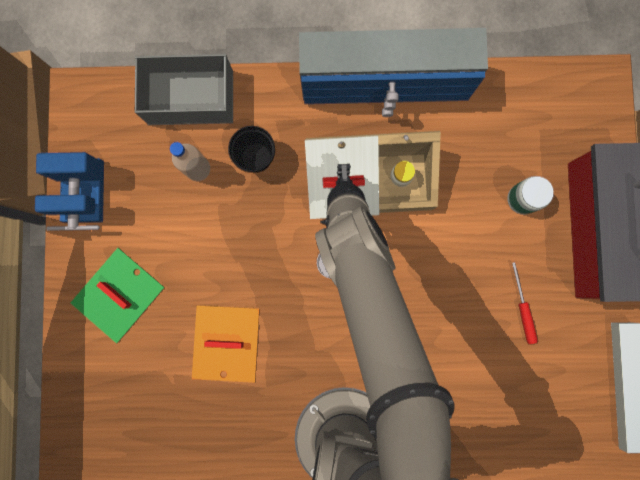

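```bash
python3 - <<'E'
from h import *
a=load('top11');b=load('scene11')
def crop(im,x,y,w,h,k): return cv2.resize(im[y:y+h,x:x+w],None,fx=k,fy=k,interpolation=cv2.INTER_CUBIC)
cv2.imwrite('pics/g11.png',np.hstack([crop(a['pixels'][:,:,::-1],300,130,90,95,4.4),crop(b['pixels'][:,:,::-1],236,205,90,95,4.4)]))
p=np.array([597.7,-1.5,192.3]);n=np.array([-.499,-.019,.866]);x=np.array([.866,.032,.5])
for h in(11.9,7.9):
  H=p-h*n+74.7*x; print(H,proj(a,H),proj(b,H))
y=np.cross(n,x);
for sx in(90,-90):
  for sy in(78,-78):
    H=p-7.9*n+sx*x+sy*y; print(sx,sy,proj(a,H),proj(b,H))
E
```

```text
[668.3283   1.1165 219.3446] [341.36548301 144.01714332] [267.83014373 240.97633542]
[666.3323   1.0405 222.8086] [341.45535524 144.50432578] [268.16000129 239.76698486]
90 78 [304.42383707 139.51751203] [287.16697112 255.63866436]
90 -78 [378.02477237 135.31699175] [243.09669567 227.83994657]
-90 78 [309.65482072 218.00508129] [322.83962041 235.88530157]
-90 -78 [378.76487558 214.21439788] [281.81393524 211.57087788]
```

View pics/g11.png

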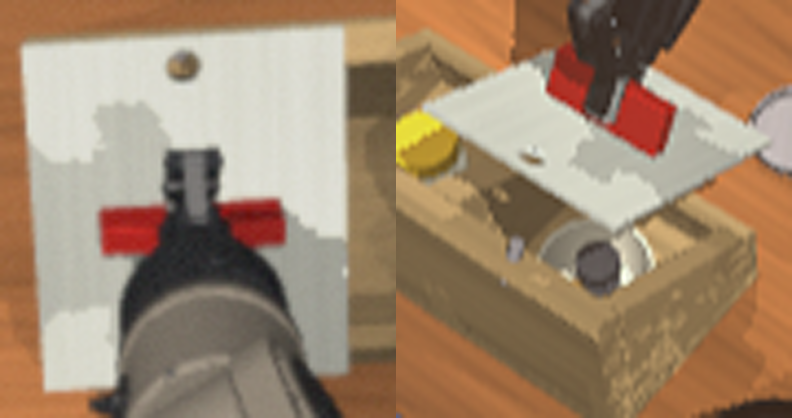

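```bash
python3 -m handwheel '[[10,0,-25,0,0,0,0.95],[7,1,-20,0,0,0,0.95],[1.7,0,-8,0,0,0,0.95],[0,0,0,0,0,0,0.95],[0,0,0,0,0,0,0.95]]' 90; cat > chk.py <<'E'
from h import *
import sys
tag=sys.argv[1]
s_=st(); p=s_['eef_pos']; R=Rn.from_quat(s_['tool_rot']).as_matrix(); n=-R[:,0]; x=R[:,1]; x=x if x[0]>0 else -x
a=shot('top','top'+tag);b=shot('scene','scene'+tag)
def crop(im,x,y,w,h,k): return cv2.resize(im[y:y+h,x:x+w],None,fx=k,fy=k,interpolation=cv2.INTER_CUBIC)
cv2.imwrite('pics/h%s.png'%tag,np.hstack([crop(a['pixels'][:,:,::-1],322,122,40,45,10),crop(b['pixels'][:,:,::-1],235,215,80,90,5)]))
H=p-11.9*n+74.7*x; print('hole under',H,'px',proj(a,H),proj(a,H+4*n),'centre',p-11.9*n)
F=np.array([698,2.5,147]);print('pin tip px',proj(a,F+14*n),'foot',proj(a,F),'rel in cover axes',(H-F)@x,(H-F)@np.cross(n,x),(H-F)@n)
E
python3 chk.py 12
```

```text
t: 11.95
eef_pos: [616.4, -1.9, 139.8]
tool_rot: [0.606, 0.364, -0.342, 0.619]
ft_force: [1.0, -0.0, -2.6]
grip_width: 12.6
t 11.95 p [616.389  -1.884 139.831] w 12.6 F [ 0.998 -0.041 -2.584] j [ 0.094  0.325 -0.249  2.177  0.788  0.174 -0.835]
[[ 0.501  0.865  0.035]
 [ 0.017  0.03  -0.999]
 [-0.865  0.501  0.   ]]
hole under [686.953   0.583 166.968] px [340.922 142.052] [341.004 142.515] centre [622.349  -1.678 129.533]
pin tip px [340.068 141.246] foot [339.796 139.663] rel in cover axes 0.3946349756944728 -1.5343841133849225 22.84613835244465
```

View pics/h12.png

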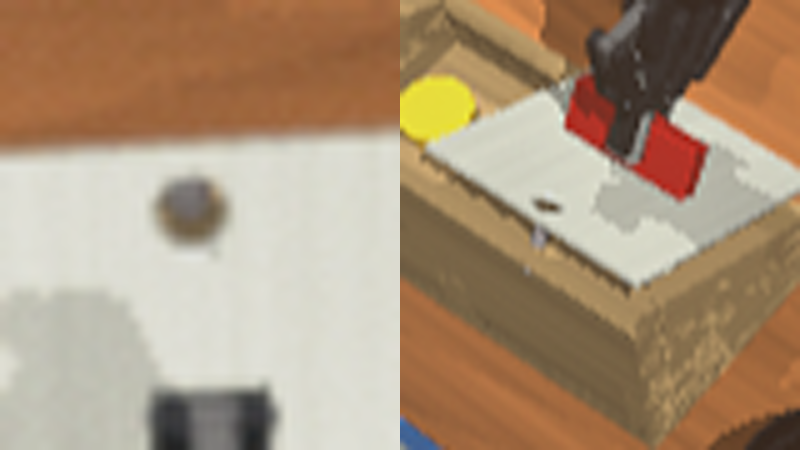

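```bash
python3 -m handwheel '[[2.5,0.1,-4.3,0,0,0,0.95],[2.5,0.1,-4.3,0,0,0,0.95],[0,0,0,0,0,0,0.95],[0,0,0,0,0,0,0.95]]' 90; python3 chk.py 13
```

```text
t: 12.55
eef_pos: [621.2, -1.9, 131.1]
tool_rot: [0.606, 0.364, -0.343, 0.619]
ft_force: [-1.3, 1.1, -2.0]
grip_width: 12.6
t 12.55 p [621.17   -1.883 131.146] w 12.6 F [-1.31   1.135 -2.036] j [ 0.117  0.35  -0.277  2.17   0.91   0.173 -0.95 ]
[[ 0.501  0.865  0.035]
 [ 0.017  0.03  -0.999]
 [-0.865  0.501  0.   ]]
hole under [691.735   0.577 158.281] px [340.801 141.005] [340.882 141.462] centre [627.13   -1.679 120.848]
pin tip px [340.066 141.245] foot [339.796 139.663] rel in cover axes 0.17620489809260997 -1.7082794727467117 12.933023615477026
```

View pics/h13.png

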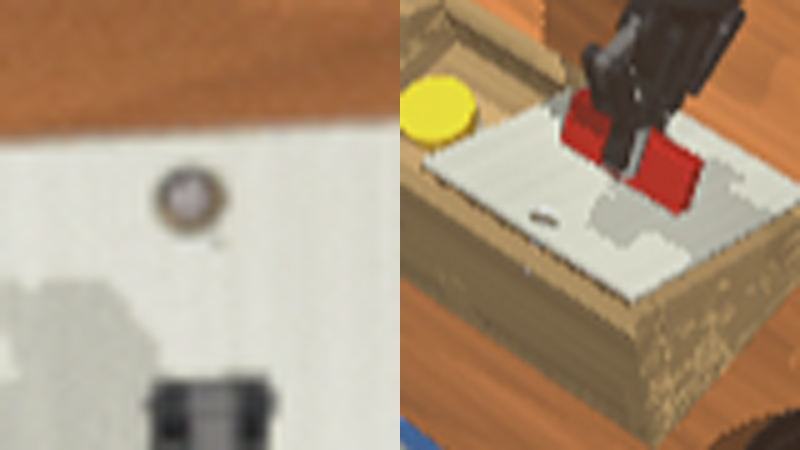

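The pin stands centred in the hole in the top view (crop 189,196), so I keep going down along the slope's normal.

```bash
python3 -m handwheel '[[2,0.1,-3.5,0,0,0,0.95],[2,0.1,-3.5,0,0,0,0.95],[0,0,0,0,0,0,0.95],[0,0,0,0,0,0,0.95]]' 90; python3 chk.py 14
```

```text
t: 13.15
eef_pos: [625.1, -1.6, 123.9]
tool_rot: [0.606, 0.364, -0.343, 0.619]
ft_force: [0.1, 0.0, -2.9]
grip_width: 12.4
t 13.15 p [625.064  -1.617 123.891] w 12.4 F [ 0.119  0.012 -2.884] j [ 0.129  0.37  -0.292  2.165  1.001  0.173 -1.036]
[[ 0.5    0.865  0.035]
 [ 0.017  0.03  -0.999]
 [-0.866  0.501  0.   ]]
hole under [695.639   0.855 150.999] px [340.577 140.187] [340.656 140.639] centre [631.02   -1.413 113.591]
pin tip px [340.067 141.243] foot [339.796 139.663] rel in cover axes -0.0898297632325243 -1.5631287308700708 4.670877915401444
```

View pics/h14.png

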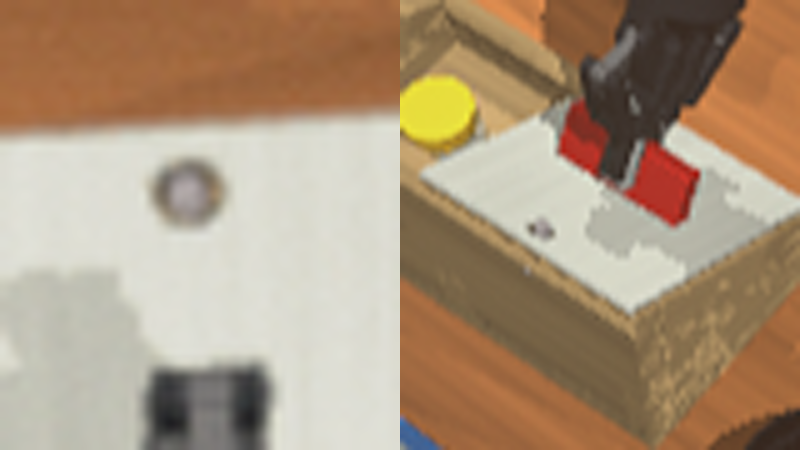

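Pin now protruding through the hole. Now the last ~4–5 mm, gently.

```bash
python3 -m handwheel '[[1,0,-1.7,0,0,0,0.95],[0.5,0,-0.9,0,0,0,0.95],[0,0,0,0,0,0,0.95]]' 90; python3 -m handwheel '[[0.5,0,-0.9,0,0,0,0.95],[0,0,0,0,0,0,0.95],[0,0,0,0,0,0,0.95]]' 90;  python3 chk.py 15
```

```text
t: 13.62
eef_pos: [626.5, -1.6, 121.0]
tool_rot: [0.606, 0.364, -0.343, 0.619]
ft_force: [-0.0, 0.8, -1.8]
grip_width: 12.2
t: 14.0
eef_pos: [627.1, -1.6, 120.2]
tool_rot: [0.606, 0.364, -0.343, 0.619]
ft_force: [0.2, 0.2, -2.4]
grip_width: 12.3
t 14.0 p [627.071  -1.603 120.199] w 12.3 F [ 0.232  0.221 -2.394] j [ 0.133  0.38  -0.298  2.162  1.044  0.173 -1.078]
[[ 0.5    0.865  0.035]
 [ 0.017  0.03  -0.999]
 [-0.866  0.501  0.   ]]
hole under [697.65    0.875 147.294] px [340.518 139.763] [340.596 140.212] centre [633.025  -1.398 109.897]
pin tip px [340.067 141.242] foot [339.796 139.663] rel in cover axes -0.2048953140055322 -1.6120920838620945 0.45698244282533884
```

View pics/h15.png

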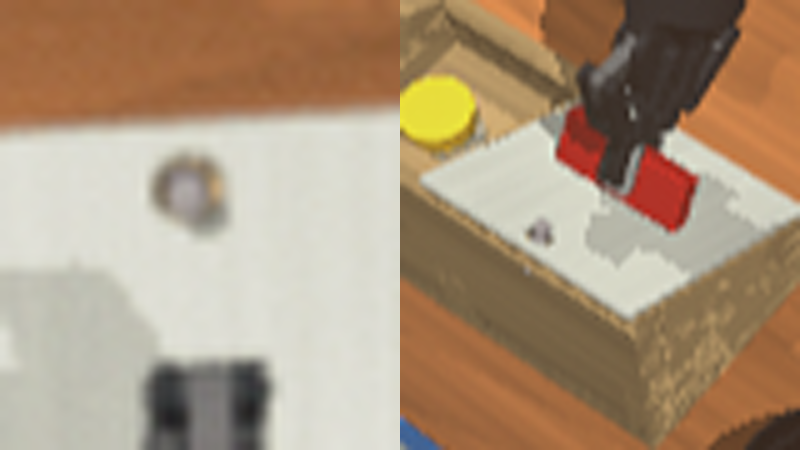

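```bash
for i in 1; do python3 -m handwheel '[[0.5,0,-0.9,0,0,0,0.95],[0,0,0,0,0,0,0.95]]' 90; python3 -m handwheel '[[0.5,0,-0.9,0,0,0,0.95],[0,0,0,0,0,0,0.95],[0,0,0,0,0,0,0.95]]' 90; done; python3 chk.py 16
```

```text
t: 14.35
eef_pos: [627.6, -1.6, 119.5]
tool_rot: [0.606, 0.364, -0.343, 0.619]
ft_force: [-2.3, -0.3, 1.0]
grip_width: 12.5
t: 14.72
eef_pos: [627.6, -1.6, 119.4]
tool_rot: [0.606, 0.363, -0.342, 0.619]
ft_force: [-13.8, -0.8, 15.0]
grip_width: 12.3
t 14.72 p [627.623  -1.588 119.427] w 12.3 F [-13.756  -0.822  14.966] j [ 0.135  0.382 -0.301  2.162  1.066  0.173 -1.098]
[[ 0.501  0.865  0.035]
 [ 0.017  0.031 -0.999]
 [-0.865  0.502  0.001]]
hole under [698.173   0.901 146.596] px [340.495 139.622] [340.573 140.071] centre [633.588  -1.389 109.132]
pin tip px [340.064 141.249] foot [339.796 139.663] rel in cover axes -0.10180787546361528 -1.6038081662529953 -0.4097338295617973
```

View pics/h16.png

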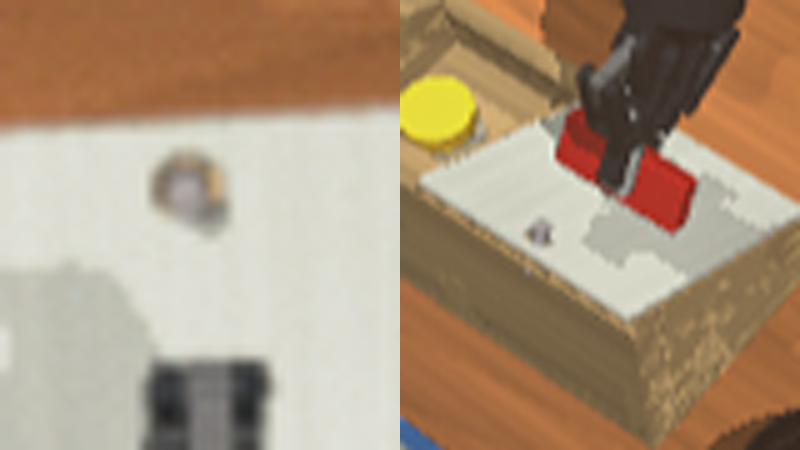

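```bash
python3 -m handwheel '[[-0.3,0,0.5,0,0,0,0.95],[0,0,0,0,0,0,0.75],[0,0,0,0,0,0,0.6],[0,0,0,0,0,0,0.5],[0,0,0,0,0,0,0.5]]' 20; python3 chk.py 17
```

```text
t: 15.45
eef_pos: [627.9, -1.6, 118.8]
tool_rot: [0.606, 0.364, -0.343, 0.619]
ft_force: [-0.1, -0.4, -0.6]
grip_width: 43.0
t 15.45 p [627.859  -1.578 118.843] w 43.0 F [-0.051 -0.367 -0.569] j [ 0.137  0.384 -0.303  2.161  1.063  0.174 -1.095]
[[ 0.5    0.865  0.035]
 [ 0.017  0.03  -0.999]
 [-0.866  0.501  0.   ]]
hole under [698.439   0.893 145.936] px [340.491 139.587] [340.569 140.034] centre [633.813  -1.373 108.541]
pin tip px [340.067 141.242] foot [339.796 139.663] rel in cover axes -0.20150171680089277 -1.6210608978878063 -1.1125043474768233
```

View pics/h17.png

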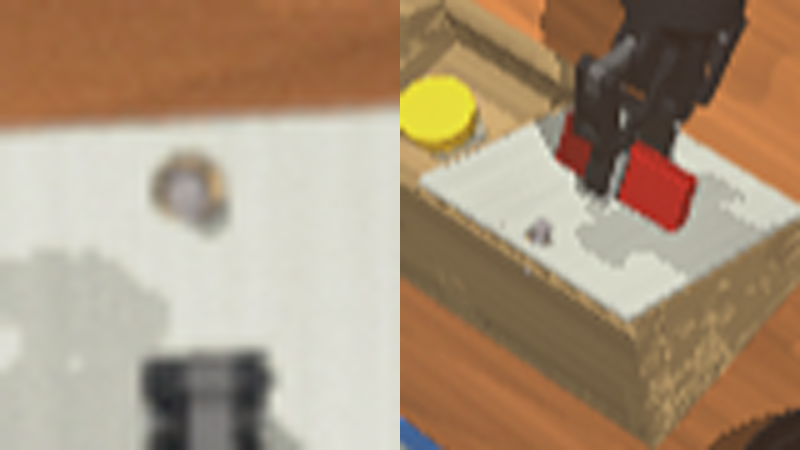

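```bash
python3 -m handwheel '[[-3,0,5.2,0,0,0,0.5],[-8,0,13.9,0,0,0,0.5],[-15,0,26,0,0,0,0.5],[-20,0,34.6,0,0,0,0.5],[-20,0,34.6,0,0,0,0.5],[-20,-30,34.6,0,0,0,0.5],[-20,-50,20,0,0,0,0.5],[-20,-50,20,0,0,0,0.5],[-20,-50,0,0,0,0,0.5],[0,0,0,0,0,0,0.5],[0,0,0,0,0,0,0.5]]' 20; python3 chk.py 18
```

```text
t: 16.92
eef_pos: [496.0, -151.7, 287.7]
tool_rot: [0.605, 0.364, -0.348, 0.617]
ft_force: [-0.5, 0.3, -0.0]
grip_width: 42.3
t 16.93 p [ 496.046 -151.664  287.738] w 42.3 F [-0.511  0.333 -0.031] j [ 1.092 -0.023 -0.79   2.162 -0.345  0.529  0.585]
[[ 0.492  0.87   0.028]
 [ 0.011  0.027 -1.   ]
 [-0.87   0.492  0.004]]
hole under [ 566.898 -149.556  314.145] px [420.993 180.667] [421.345 181.311] centre [ 501.902 -151.537  277.379]
pin tip px [340.026 141.184] foot [339.796 139.663] rel in cover axes -35.838511653783264 -148.9114115560008 211.6296868202098
```

View pics/h18.png

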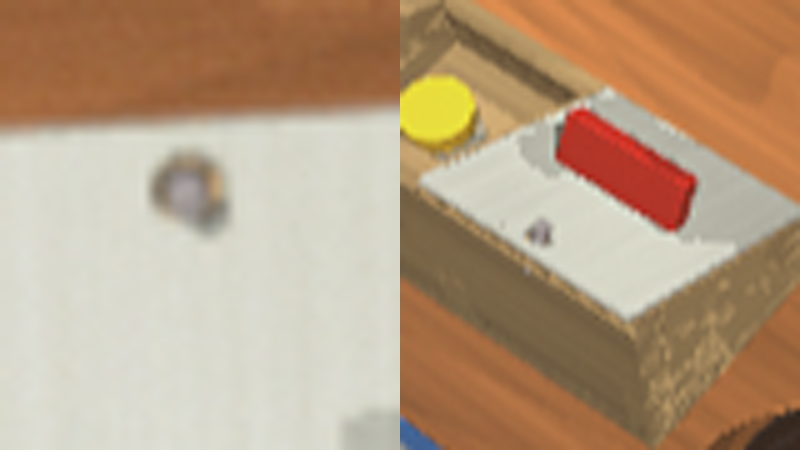

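View pics/top18.png

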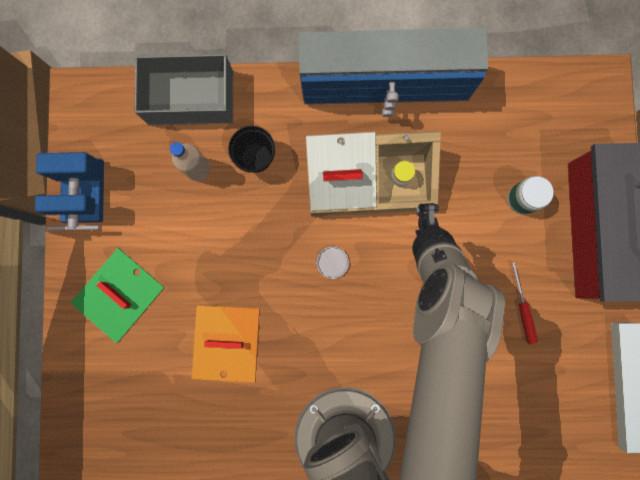

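View pics/scene18.png

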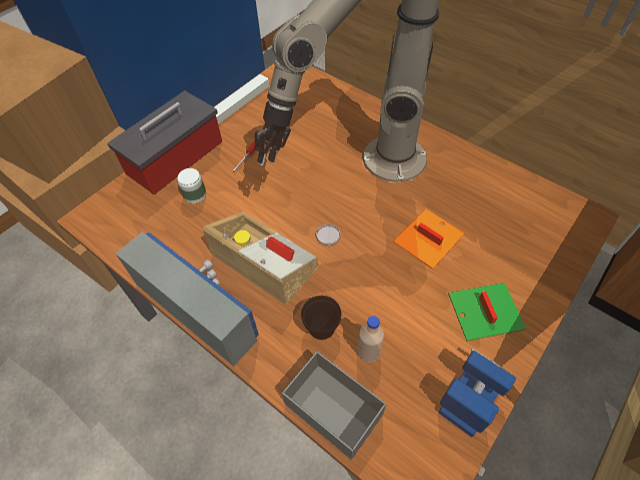

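```bash
python3 -c "
from plant import env
print(env.close_job())"
```

```text
the job is handed in; nothing more can be done
None
```

I put the knob in the bowl in the left bay, then laid the aluminium cover over that bay with its hole on the pin. I handed the job in at about 17 s on the robot's clock.

**Last checks, from the pictures taken just before hand-in:**
- **Knob:** it was standing upright in the bowl when last seen, before the cover went on.
- **Cover:** its plane and its turn match the slope, and the pin shows through the hole. It did not move when the gripper let go or backed away.
- **Everything else:** the jar's bay is open, nothing else looks displaced, and the arm is clear of everything.

**Forces:** the largest reading I took was about 20 N, when the cover touched down.

**Disagreements along the way:**
- **Cameras:** the two views differed by about 6 mm in x. The gripped cover's corners in the top picture matched where the arm said they should be, so I trusted that view for the fit.
- **Pin:** it looked about 6 mm nearer the bin's back edge than the stated size implies. I aligned to the pin I could see.
- **Joint 6:** it read 0.173 to 0.174 rad while the cover was being lowered, just inside its 0.17 limit.

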